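# Sound the sleeve and fit the panel's second dowel

### The job

One sleeve in the top edge of the standing glass panel is still empty, and the rubber bung left in it from casting lies at an unknown depth: slide the depth rod gently down it until it bottoms, read how much of the rod is left showing, and put the rod back in its stand. Then pick the dowel that will stand closest to 45 mm out of the panel when it sits on the bottom of that sleeve, and lower it in gently all the way, upright and let go. Do not press hard or let rod or dowel drop in; leave the other dowels in their holes in the rack and everything else on the table where it is.

Things in the scene. Friction and masses are not known exactly. Their poses are not given: they have to be found in the camera images.
- panel: Fixed concrete-and-glass panel standing on its long edge in two timber cradles: 300 long (x) x 40 thick (y), top edge 142 above the table. Origin: on the table under its middle; z up. At x = +90 a finished dowel already stands 45 out of the top edge; the empty sleeve is at x = -60. Cradles: at the panel's ends, 90 wide (y), 50 high. Sizes in mm.
- mouth (a point): Centre of the mouth of the empty sleeve, a vertical brass-rimmed bore in the panel's top edge, level with the edge (142 above the table). Bore 14.5 in diameter, flared to 20.5 over the top 3. A firm rubber bung closes it: the bung's flat top lies somewhere between 19 and 76 below the mouth, different every time.
- bung: The black rubber bung that closes the sleeve from below and is the bottom of the bore; its top gives about 1 mm under 6 N. The origin is only a fixed reference at the centre of the sleeve's mouth (same point as mouth): it does NOT tell how deep the bung lies.
- rod: Depth rod, about 100 g: steel rod 10 in diameter, 110 long, a black ring every 10 from the tip (broad at 50 and 100), and on top a red round grip 20 in diameter, 38 tall. Depth of a bore = 110 minus the length exposed between the panel's edge and the red grip. Origin: centre of the tip; z towards the grip. Starts upright in its stand, tip 10 above the table. Sizes in mm.
- rod_head (a point): Middle of the rod's red grip, 129 above the tip. Sizes in mm.
- rod_tip (a point): Centre of the rod's lower end.
- stand: Fixed dark wooden stand of the depth rod, 65 x 65, 55 high, with one vertical hole 13 in diameter and 45 deep in the middle (its floor 10 above the table). Origin: centre of the underside. Sizes in mm.
- rack: Fixed bored timber rack, 55 (x) x 226 (y), 32 high, with four vertical holes 13.5 in diameter and 22 deep (floor 10 above the table) at y = -87, -29, 29, 87 along its length. Holds the four dowels, one a hole, in any order. Origin: centre of the underside. Sizes in mm.
- dowel70: Loose steel dowel, 12 in diameter, 70 long, about 74 g, its top end painted white. Origin: centre of its foot (lower end), z up along it. Starts upright in one of the rack's holes, foot 10 above the table. Sizes in mm.
- dowel70_top (a point): Centre of the upper end of the 70 mm dowel.
- dowel85: Loose steel dowel, 12 in diameter, 85 long, about 90 g, its top end painted yellow. Origin: centre of its foot (lower end), z up along it. Starts upright in one of the rack's holes, foot 10 above the table. Sizes in mm.
- dowel85_top (a point): Centre of the upper end of the 85 mm dowel.
- dowel100: Loose steel dowel, 12 in diameter, 100 long, about 106 g, its top end painted green. Origin: centre of its foot (lower end), z up along it. Starts upright in one of the rack's holes, foot 10 above the table. Sizes in mm.
- dowel100_top (a point): Centre of the upper end of the 100 mm dowel.
- dowel115: Loose steel dowel, 12 in diameter, 115 long, about 122 g, its top end painted blue. Origin: centre of its foot (lower end), z up along it. Starts upright in one of the rack's holes, foot 10 above the table. Sizes in mm.
- dowel115_top (a point): Centre of the upper end of the 115 mm dowel.
- glass_blue: Loose triangular blue glass chunk, 75 x 60, 24 high; leave alone. Origin: underside. Sizes in mm.
- glass_teal: Loose pale aqua glass chunk, 60 x 44, 24 high; leave alone. Origin: underside. Sizes in mm.
- glass_green: Loose green glass slab, 95 x 67, 26 high; leave alone. Origin: underside. Sizes in mm.
- brush: Loose brush lying on the table; leave alone.
- hammer: Loose hammer, 260 long, lying on the table; leave alone.
- tin: Loose white tin, 90 in diameter, 75 high; leave alone. Origin: underside. Sizes in mm.

How it is judged:
By the outcome, as a careful person would: the job done as asked, in the order asked, and still so for the second after the job is handed in, with the robot touching nothing.
It also fails if it takes over 66 s, if anything falls off the work surface, if the arm or the gripper's body presses on something with over 40 N, if the wrist force passes 120 N, or if a joint passes its speed limit or range.

### The arm

A 7-joint arm with a two-finger parallel gripper is mounted at the origin on the work surface. World frame = base frame: x ahead of the robot, y to its left, z up, the work surface at z = 0. Lengths are in m, angles in rad, forces in N, time in s.
With the tool pointing down it reaches from about 0.4 to 0.875 m from the base axis. Payload 19.3 kg.
Tool frame: the origin (TCP) lies at the very end of the fingers, on their centre line; the grasp point (between the pads) lies 19 mm behind it; z points along the fingers, y is the line along which they close (so a half turn about z gives the same grasp; the last joint's range is limited). The gripper opens to 85 mm and grips with 20 to 120 N. Pads are 22 mm wide; open, the fingers measure 114 mm over their backs; the gripper's body (76 mm by 85 mm) begins 54 mm behind the grasp point. The pads swing forward as they close: fully open they stand 13 mm farther back than shut.
Start: joints at [1.145, 0.521, -0.036, 1.599, 0.021, 1.021, -0.113], TCP at [0.218, -0.586, 0.231] pointing down, gripper open.
Joint ranges: [-2.91, 2.91], [-0.3, 2.13], [-1.5, 1.42], [0.17, 2.43], [-1.26, 4.41], [0.16, 1.93], [-2.52, 2.52]. Speed limits (rad/s): [1.89, 1.89, 2.39, 2.39, 3.01, 3.01, 3.01].

### API

Orientations are given as [roll, pitch, yaw] about the fixed x, y, z axes, in that order (R = Rz(yaw) Ry(pitch) Rx(roll)).
In Python, from workcell import bot gives the robot as it stands.
- The arm moves only by the tool servo_tool, never from a script. Its argument "plan" is a list of rows, each a list of 7 numbers: the finger opening in cm, from 0 to 8.54, then the shift along the tool's x, y, z in cm, then the turn, a rotation vector about the tool's x, y, z in degrees. In form: [[fingers, x, y, z, wx, wy, wz], ...]. A call has 1 to 10 rows; each row is the pose to reach, as a shift and turn from the pose commanded when the call began, along the tool's axes at that moment; what a row does not reach only later rows make up. A row lasts 1/10 s, in which the tool goes at most 50 mm and 8.59 degrees, less where a joint would pass 70% of its speed; a pose out of reach is approached as far as the arm can. A call with a gripper value outside its range is refused whole. The fingers move at their own pace and stop on an object; "force" is the grip in N (left out, the last holds). Time passes only in rows, so rows that repeat a pose let the fingers close. It gives the time, the measured TCP pose, the force, the opening and the grip force at its end, in the units of the state.
- bot.observe(): the state, without advancing time (a new reading comes with each control period).
- bot.grab_frame(name): name is "side" or "top" or "wrist"; returns a dict with "frame" (384x512x3 uint8, blue, green, red), "mtx" (3x3 intrinsics, pixels), "R" (3x3) and "t" (3): a world point X has camera coordinates R X + t; the wrist camera has in their place "T_tool_cam" (4x4, takes a point from camera to tool coordinates, whose origin is the TCP and whose axes are the flange's). Camera axes: x right, y down, z forward; pixel columns grow to the right and rows downward; lengths in m; the calibration is good to about 2 mm. A picture is of the moment at which its call begins: read the wrist's pose just before it. There is no depth.
- bot.job_done(): hands the job in; it is judged then, once.
The state is a dict: "clock": time; "qpos": joint angles; "qd": joint speeds; "joint_efforts": joint torques, N m; "position": TCP position; "tool_rot": TCP orientation; "force": force on the tool from outside, world axes, zero at the start; "moment": the same for the moment, N m; "grip_width": finger opening in m; "finger_force": force on a finger pad.
Only numpy, scipy, OpenCV 4.12 (cv2) and the standard library are available. Lean on these libraries where they do the work, as an engineer would, in place of code of your own. Each camera call takes 0.05 s, during which the arm holds its last target. There are 200 camera calls.

## Working session

There is one attempt and no reset: what is moved stays moved. The work goes in short steps, Python scripts to look and compute and a tool call to move; the robot and the scene stay as the last step left them, time stands still between calls to the robot, and variables do not carry over. Pictures are saved under pics/ and viewed, at most 12 in all, crops included, and the job is handed in when it is done.

Besides the shell and the picture viewer there is one more tool, called after "Call:" as name([rows], argument=value, ...), one row to a line, values as JSON. servo_tool: Moves the arm, as the interface text tells. Its arguments: {"type":"object","properties":{"plan":{"type":"array","items":{"type":"array","items":{"type":"number"}}},"force":{"type":"number"}},"required":["plan"]}

```bash
mkdir -p pics; ls; cat > h.py <<'E'
import numpy as np, cv2
from workcell import bot
from scipy.spatial.transform import Rotation as Ro
def save(n,f): cv2.imwrite('pics/'+n,f)
E
python3 - <<'E'
from h import *
s=bot.observe(); print({k:np.round(v,3) for k,v in s.items()})
for n in("top","side"):
    g=bot.grab_frame(n); save(n+'0.png',g["frame"]); print(n,g["mtx"],g["R"],g["t"])
    np.savez(n+'0.npz',**g)
E
```

```text
pics
{'clock': np.float64(0.0), 'qpos': array([ 1.145,  0.522, -0.036,  1.6  ,  0.021,  1.021, -0.113]), 'qd': array([ 0.   ,  0.   ,  0.   ,  0.002, -0.   , -0.001,  0.001]), 'joint_efforts': array([ 1.0000e-03, -9.2710e+01,  1.9800e+00, -3.6992e+01,  1.8000e-02,
        8.0000e-03,  0.0000e+00]), 'position': array([ 0.218, -0.586,  0.231]), 'tool_rot': array([-3.141,  0.   ,  0.356]), 'force': array([ 0.446, -0.626, -0.038]), 'moment': array([-0.005,  0.051, -0.034]), 'finger_force': np.float64(0.0), 'grip_width': np.float64(0.085)}
top [[467.07558101   0.         252.86862355]
 [  0.         467.07558101 186.11242096]
 [  0.           0.           1.        ]] [[-2.39592796e-02 -9.99710395e-01 -2.25359419e-03]
 [-9.93962111e-01  2.40628384e-02 -1.07052797e-01]
 [ 1.07076022e-01 -3.24920653e-04 -9.94250783e-01]] [0.04250677 0.51059055 1.64510168]
side [[363.7293938    0.         254.60177312]
 [  0.         363.7293938  194.34416306]
 [  0.           0.           1.        ]] [[ 0.99946344 -0.03085124  0.01100182]
 [-0.0179002  -0.79576724 -0.60533799]
 [ 0.02743031  0.60481625 -0.79589251]] [-0.50362294  0.07365465  1.02851735]
```

View pics/top0.png

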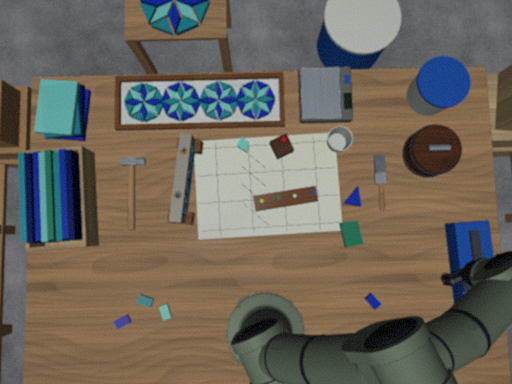

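View pics/side0.png

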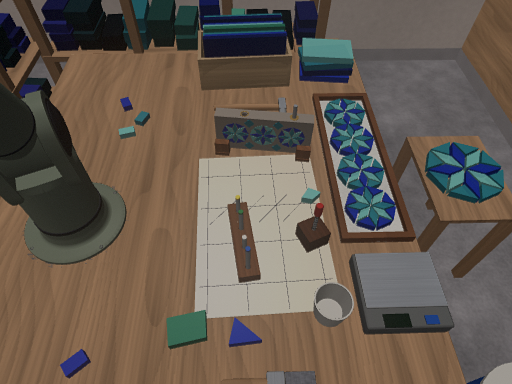

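The top view shows the panel at about (182,178), the stand at (282,147) and the rack from (253,203) to (317,193). The side view confirms this layout. I'll zoom in on both.

```bash
python3 - <<'E'
from h import *
a=np.load('top0.npz')["frame"][125:235,160:330]; save('topc.png',cv2.resize(a,None,fx=4.7,fy=4.7,interpolation=cv2.INTER_CUBIC))
a=np.load('side0.npz')["frame"][90:290,190:340]; save('sidec.png',cv2.resize(a,None,fx=3,fy=3,interpolation=cv2.INTER_CUBIC))
E
```

```text
(no output)
```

View pics/topc.png

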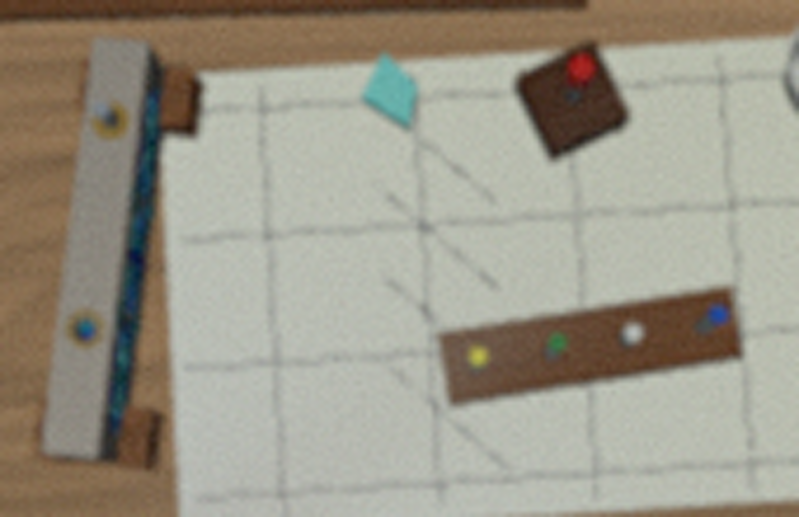

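View pics/sidec.png

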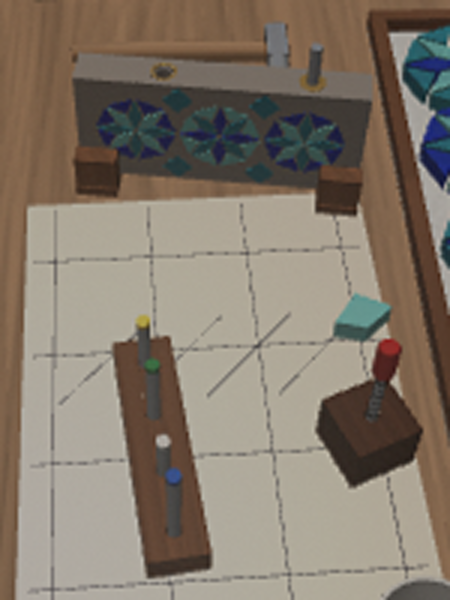

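```bash
cat >> h.py <<'E'
def ray(g,px):
    d=np.linalg.inv(g["mtx"])@np.array([px[0],px[1],1.]); R,t=g["R"],g["t"]
    return -R.T@t, R.T@d
def atz(g,px,z):
    c,d=ray(g,px); return c+d*(z-c[2])/d[2]
def proj(g,X):
    c=g["mtx"]@(g["R"]@np.asarray(X)+g["t"]); return c[:2]/c[2]
def wrist():
    s=bot.observe(); g=dict(bot.grab_frame("wrist")); M=np.eye(4); M[:3,:3]=Ro.from_euler('xyz',s["tool_rot"]).as_matrix(); M[:3,3]=s["position"]
    W=np.linalg.inv(M@g["T_tool_cam"]); g["R"],g["t"]=W[:3,:3],W[:3,3]; return s,g
def togo(s,target):  # cm in tool axes
    return np.round(100*Ro.from_euler('xyz',s["tool_rot"]).as_matrix().T@(np.asarray(target)-s["position"]),2)
E
python3 - <<'E'
from h import *
T=np.load('top0.npz');S=np.load('side0.npz')
P=dict(mouth=((84,329),(163,72),.142),dow_base=((109,119),(313,83),.142),head=((582,66),(389,347),.158),
 d85=((478,356),(143,321),.095),d100=((557,342),(152,365),.110),d70=((633,333),(163,441),.08),d115=((718,314),(174,476),.125),
 rackA=((441,335),(114,342),.032),rackB=((732,289),(148,575),.032),rackC=((741,354),(210,558),.032),rackD=((452,404),(165,336),.032))
for k,(a,b,z) in P.items():
    a=np.array(a)/4.7+[160,125]-.4; b=np.array(b)/3+[190,90]-.33
    print(k,atz(T,a,z).round(3),atz(S,b,z).round(3))
E
```

```text
mouth [0.477 0.282 0.142] [0.479 0.28  0.142]
dow_base [0.627 0.263 0.142] [0.629 0.26  0.142]
head [ 0.654 -0.075  0.158] [ 0.656 -0.076  0.158]
d85 [0.454 0.003 0.095] [0.457 0.002 0.095]
d100 [ 0.462 -0.054  0.11 ] [ 0.465 -0.056  0.11 ]
d70 [ 0.47  -0.112  0.08 ] [ 0.473 -0.112  0.08 ]
d115 [ 0.478 -0.17   0.125] [ 0.481 -0.17   0.125]
rackA [0.476 0.029 0.032] [0.428 0.025 0.032]
rackB [ 0.506 -0.193  0.032] [ 0.459 -0.209  0.032]
rackC [ 0.456 -0.198  0.032] [ 0.51  -0.196  0.032]
rackD [0.423 0.022 0.032] [0.476 0.031 0.032]
```

```bash
python3 - <<'E'
from h import *
s=bot.observe(); print(togo(s,[.655,-.0755,.25]))
E
```

```text
[ 58.77 -32.58  -1.89]
```

Call:
servo_tool([
  [6,58.8,-32.6,-1.9,0,0,-77.6],
  [6,58.8,-32.6,-1.9,0,0,-77.6],
  [6,58.8,-32.6,-1.9,0,0,-77.6],
  [6,58.8,-32.6,-1.9,0,0,-77.6],
  [6,58.8,-32.6,-1.9,0,0,-77.6],
  [6,58.8,-32.6,-1.9,0,0,-77.6],
  [6,58.8,-32.6,-1.9,0,0,-77.6],
  [6,58.8,-32.6,-1.9,0,0,-77.6],
  [6,58.8,-32.6,-1.9,0,0,-77.6],
  [6,58.8,-32.6,-1.9,0,0,-77.6],
])

```text
clock: 1.1
position: [0.5438, -0.2049, 0.2453]
tool_rot: [-3.141, -0.0, 1.716]
force: [0.2, -1.2, 0.3]
grip_width: 0.0604
finger_force: 0.0
```

```bash
python3 - <<'E'
from h import *
s=bot.observe(); print(s["position"],np.degrees(s["tool_rot"]),togo(s,[.655,-.0755,.25]))
E
```

```text
[ 0.54383445 -0.20489052  0.24533254] [-1.79984337e+02 -1.34458053e-02  9.82972898e+01] [11.2  12.87 -0.47]
```

Call:
servo_tool([
  [6,11.2,12.9,-0.5,0,0,0],
  [6,11.2,12.9,-0.5,0,0,0],
  [6,11.2,12.9,-0.5,0,0,0],
  [6,11.2,12.9,-0.5,0,0,0],
  [6,11.2,12.9,-0.5,0,0,0],
  [6,11.2,12.9,-0.5,0,0,0],
])

```text
clock: 1.7
position: [0.655, -0.0775, 0.2498]
tool_rot: [-3.141, -0.0, 1.711]
force: [-0.2, -1.3, 0.2]
grip_width: 0.0602
finger_force: 0.0
```

```bash
python3 - <<'E'
from h import *
s,g=wrist(); print(s["position"],np.degrees(s["tool_rot"]),togo(s,[.655,-.0755,.25])); save('w1.png',g["frame"])
np.savez('w1.npz',**g); print(g["T_tool_cam"])
for p in ([.655,-.0755,.158],[.655,-.0755,.055],[.478,.281,.142],[.455,.003,.095]): print(proj(g,p))
E
```

```text
[ 0.65498771 -0.07745897  0.24980982] [-1.79938908e+02 -3.71792228e-03  9.80223537e+01] [ 0.19  0.03 -0.02]
[[-2.12202191e-03 -9.62328931e-01 -2.71879617e-01  6.84412645e-02]
 [ 9.99996918e-01 -1.69167015e-03 -1.81724638e-03 -1.82342119e-04]
 [ 1.28885813e-03 -2.71882635e-01  9.62329554e-01 -1.42295772e-01]
 [ 0.00000000e+00  0.00000000e+00  0.00000000e+00  1.00000000e+00]]
[261.41142359 186.53157117]
[261.26382428 161.84041552]
[  19.56407713 -519.38988159]
[57.35218477 57.34387683]
```

View pics/w1.png

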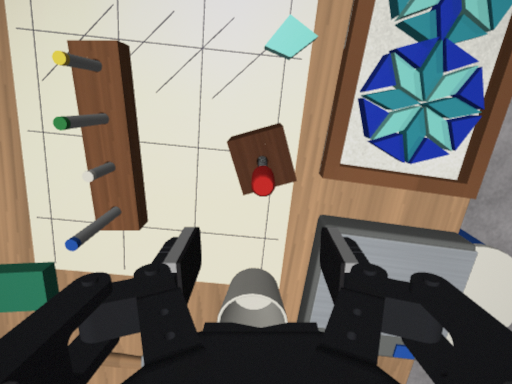

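The wrist view has the red grip's top at about (263,187), against a predicted (261,187). The dowel tops are at yellow (60,58), green (61,123), white (90,176) and blue (72,244).

```bash
python3 - <<'E'
from h import *
g=np.load('w1.npz'); f=g["frame"]
hsv=cv2.cvtColor(f,cv2.COLOR_BGR2HSV)
m=((hsv[...,0]<6)|(hsv[...,0]>174))&(hsv[...,1]>170)&(hsv[...,2]>90); m[:140]=0;m[210:]=0;m[:,:240]=0;m[:,290:]=0
ys,xs=np.nonzero(m); print(xs.min(),xs.max(),ys.min(),ys.max(), 'bottom of grip exp', proj(g,[.655,-.0755,.12]))
for n,p,z in(("rod",(263,187),.158),("d85",(60,58),.095),("d100",(61,123),.11),("d70",(90,176),.08),("d115",(72,244),.125)): print(n,atz(g,p,z))
s=bot.observe(); print(togo(s,[.655,-.0755,.12]))
for y in range(165,200,1): print(y, xs[ys==y].min() if (ys==y).any() else 0, xs[ys==y].max() if (ys==y).any() else 0, end='; ')
E
```

```text
251 273 166 195 bottom of grip exp [261.34480161 175.3867113 ]
rod [ 0.65632945 -0.07571297  0.158     ]
d85 [0.45738731 0.0027667  0.095     ]
d100 [ 0.46545055 -0.05419418  0.11      ]
d70 [ 0.4748166  -0.11116167  0.08      ]
d115 [ 0.4809036  -0.16826118  0.125     ]
[ 0.29  0.08 13.  ]
165 0 0; 166 260 265; 167 257 267; 168 255 268; 169 254 269; 170 254 269; 171 253 269; 172 253 270; 173 252 270; 174 252 270; 175 252 270; 176 252 271; 177 252 271; 178 252 272; 179 252 272; 180 251 272; 181 251 273; 182 251 273; 183 251 273; 184 251 273; 185 251 273; 186 251 273; 187 251 273; 188 252 273; 189 252 272; 190 253 271; 191 253 271; 192 255 270; 193 256 269; 194 258 268; 195 260 265; 196 0 0; 197 0 0; 198 0 0; 199 0 0;
```

Call:
servo_tool([
  [6,0.3,0.1,2,0,0,0],
  [6,0.3,0.1,5,0,0,0],
  [6,0.3,0.1,8,0,0,0],
  [6,0.3,0.1,8,0,0,0],
  [6,0.3,0.1,8,0,0,0],
])

```text
clock: 2.25
position: [0.6556, -0.0754, 0.1712]
tool_rot: [-3.141, 0.0, 1.709]
force: [0.6, 1.1, 0.8]
grip_width: 0.0599
finger_force: 0.0
```

```bash
python3 - <<'E'
from h import *
s,g=wrist(); print(s["position"],togo(s,[.6558,-.0742,.12])); f=g["frame"];np.savez('w2.npz',**g)
hsv=cv2.cvtColor(f,cv2.COLOR_BGR2HSV)
m=((hsv[...,0]<6)|(hsv[...,0]>174))&(hsv[...,1]>150)&(hsv[...,2]>80)
ys,xs=np.nonzero(m); print(xs.min(),xs.max(),ys.min(),ys.max(),proj(g,[.6558,-.0742,.158]),proj(g,[.6558,-.0742+.01,.158]),proj(g,[.6558,-.0742-.01,.158]))
s=bot.observe(); print(s["position"])
E
```

```text
[ 0.65564809 -0.07541375  0.17119429] [0.12 0.03 5.12]
245 278 193 239 [261.67784227 226.26661356] [264.16901162 209.58314539] [259.26542409 242.42268167]
[ 0.65620164 -0.07522108  0.17202286]
```

Call:
servo_tool([
  [6,0.2,0.05,2.5,0,0,0],
  [6,0.2,0.05,5.0,0,0,0],
  [6,0.2,0.05,5.0,0,0,0],
  [2,0.2,0.05,5.0,0,0,0],
  [1,0.2,0.05,5.0,0,0,0],
  [1,0.2,0.05,5.0,0,0,0],
  [1,0.2,0.05,5.0,0,0,0],
  [1,0.2,0.05,5.0,0,0,0],
], force=40)

```text
clock: 3.1
position: [0.6568, -0.0725, 0.1222]
tool_rot: [3.139, 0.001, 1.71]
force: [-1.6, -0.3, 9.7]
grip_width: 0.019
finger_force: 38.7
```

```bash
python3 - <<'E'
from h import *
s=bot.observe(); print({k:np.round(v,4) for k,v in s.items()})
E
```

```text
{'clock': np.float64(3.1), 'qpos': array([ 0.2884,  0.7271, -0.4237,  1.5735,  0.3525,  0.9153, -0.1174]), 'qd': array([ 0.0009, -0.0012,  0.0031, -0.0002, -0.0012, -0.0002, -0.0004]), 'joint_efforts': array([-2.39500e-01, -9.96641e+01, -7.96570e+00, -3.04861e+01,
        6.00000e-02, -6.67200e-01,  2.90000e-03]), 'position': array([ 0.6568, -0.0725,  0.1222]), 'tool_rot': array([3.1395e+00, 6.0000e-04, 1.7100e+00]), 'force': array([-1.5797, -0.3266,  9.7018]), 'moment': array([-0.0853,  0.5234, -0.0538]), 'finger_force': np.float64(38.6994), 'grip_width': np.float64(0.019)}
```

Call:
servo_tool([
  [1,0,0,-0.5,0,0,0],
  [1,0,0,-2,0,0,0],
  [1,0,0,-5,0,0,0],
  [1,0,0,-9,0,0,0],
  [1,0,0,-13,0,0,0],
  [1,0,0,-17,0,0,0],
  [1,0,0,-19,0,0,0],
  [1,0,0,-19,0,0,0],
])

```text
clock: 3.9
position: [0.6569, -0.0722, 0.3151]
tool_rot: [3.136, 0.001, 1.71]
force: [-0.1, 0.4, -1.4]
grip_width: 0.0189
finger_force: 39.4
```

```bash
python3 - <<'E'
from h import *
s=bot.observe(); print(s["force"],s["grip_width"],s["finger_force"],s["position"],togo(s,[.478,.281,.312]))
E
```

```text
[-0.08060115  0.43098096 -1.41080754] 0.018913641479155783 39.41391706466675 [ 0.6569461  -0.0722152   0.31511877] [ 37.46 -12.82   0.2 ]
```

Call:
servo_tool([
  [1,37.5,-12.8,0.2,0,0,0],
  [1,37.5,-12.8,0.2,0,0,0],
  [1,37.5,-12.8,0.2,0,0,0],
  [1,37.5,-12.8,0.2,0,0,0],
  [1,37.5,-12.8,0.2,0,0,0],
  [1,37.5,-12.8,0.2,0,0,0],
  [1,37.5,-12.8,0.2,0,0,0],
  [1,37.5,-12.8,0.2,0,0,0],
  [1,37.5,-12.8,0.2,0,0,0],
  [1,37.5,-12.8,0.2,0,0,0],
])

```text
clock: 4.9
position: [0.4763, 0.2819, 0.3084]
tool_rot: [-3.141, 0.0, 1.713]
force: [0.3, -0.9, -1.2]
grip_width: 0.0189
finger_force: 39.5
```

```bash
python3 - <<'E'
from h import *
s,g=wrist(); print(s["position"],s["tool_rot"],togo(s,[.478,.281,.312])); np.savez('w3.npz',**g)
T=bot.grab_frame("top"); S=bot.grab_frame("side"); np.savez('t3.npz',**T); np.savez('s3.npz',**S)
for G in(g,T,S): print(proj(G,[.478,.281,.142]),proj(G,s["position"]-[0,0,.1122]))
a=g["frame"][60:300,120:400]; b=S["frame"][60:140,190:310]
c=np.zeros((600,800,3),np.uint8); c[:480,:560]=cv2.resize(a,None,fx=2,fy=2); bb=cv2.resize(b[:, 10:70],None,fx=4,fy=4); c[:320,560:800]=bb
c[320:600,560:800]=cv2.resize(T["frame"][165:235,150:210],None,fx=4,fy=4)[:280]
save('c3.png',c)
E
```

```text
[0.47632938 0.28188348 0.30838937] [-3.14120972e+00  2.36447748e-04  1.71252173e+00] [-0.11  0.15 -0.36]
[262.3740658  169.89374549] [260.96381984 182.26865299]
[177.72114053 194.23342664] [174.71429882 193.2440252 ]
[243.68015915 113.40133514] [242.85993705  98.60137642]
```

View pics/c3.png

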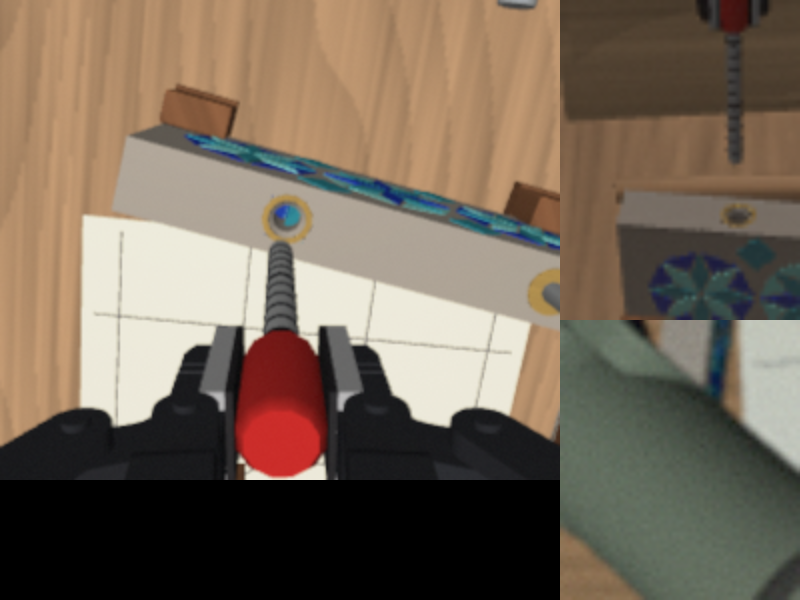

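The wrist view shows the mouth ring at about (263.2,169.2) and the rod tip at (260.2,183), with the rod upright. The side view has the mouth at (244,113) and the tip above it.

```bash
python3 - <<'E'
from h import *
g=np.load('w3.npz');S=np.load('s3.npz'); s=bot.observe(); p=s["position"]; print(p,s["tool_rot"])
print(atz(g,(263.2,169.2),.142),atz(g,(260.2,182.8),.308-.1122),atz(S,(243.9,113.1),.142),atz(S,(243.4,99.3),.308-.1122))
E
```

```text
[0.47764313 0.27999004 0.30829686] [-3.14132914e+00  5.36994124e-04  1.70848865e+00]
[0.47875405 0.28185978 0.142     ] [0.47574741 0.28120739 0.1958    ] [0.47868162 0.28236541 0.142     ] [0.47785836 0.27917406 0.1958    ]
```

Call:
servo_tool([
  [1,0.15,0.15,1,0,0,0],
  [1,0.15,0.15,3,0,0,0],
  [1,0.15,0.15,4.5,0,0,0],
  [1,0.15,0.15,4.5,0,0,0],
  [1,0.15,0.15,4.5,0,0,0],
])

```text
clock: 5.55
position: [0.4787, 0.2825, 0.2634]
tool_rot: [-3.141, 0.0, 1.709]
force: [0.0, 0.3, -0.6]
grip_width: 0.0187
finger_force: 39.5
```

```bash
python3 - <<'E'
from h import *
P=[]
for i in range(3):
    s,g=wrist(); P.append(s["position"]); print(s["position"],s["force"])
S=bot.grab_frame("side")
a=g["frame"][100:240,190:330]; b=S["frame"][85:135,215:265]
c=np.zeros((560,800,3),np.uint8); c[:560,:560]=cv2.resize(a,None,fx=4,fy=4,interpolation=cv2.INTER_CUBIC); c[:240,560:]=cv2.resize(b,(240,240),interpolation=cv2.INTER_CUBIC)
save('c4.png',c); np.savez('w4.npz',**g); np.savez('s4.npz',**S)
m=[.4787,.282,.142]; print(proj(g,m),proj(S,m))
E
```

```text
[0.47868552 0.28250636 0.26337213] [ 0.03911981  0.30925725 -0.59642675]
[0.47878234 0.28275155 0.26383402] [-0.00763366 -0.9190614  -0.82974629]
[0.47882858 0.28286188 0.26406192] [-0.23843765  0.73922927 -1.25885278]
[260.52734627 180.42232635] [243.90766105 113.17981579]
```

View pics/c4.png

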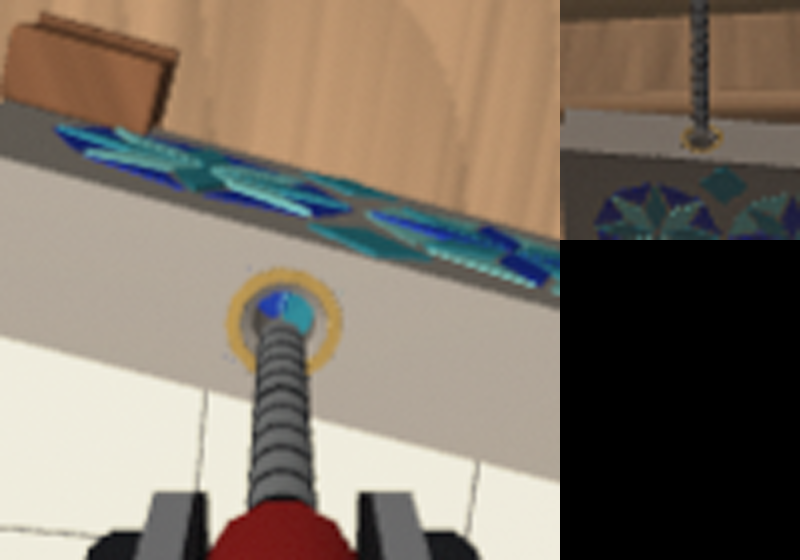

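The tip is about 9 mm above the mouth. The ring centre is at (261,181) against a predicted (260.5,180.4), so the rod is aligned and I'll insert it.

Call:
servo_tool([
  [1,0,0,0.4,0,0,0],
  [1,0,0,0.8,0,0,0],
  [1,0,0,1.1,0,0,0],
  [1,0,0,1.4,0,0,0],
  [1,0,0,1.6,0,0,0],
], force=30)

```text
clock: 6.25
position: [0.4784, 0.2828, 0.2471]
tool_rot: [-3.141, 0.0, 1.71]
force: [-0.2, -0.1, -1.7]
grip_width: 0.0187
finger_force: 39.5
```

Call:
servo_tool([
  [1,0,0,0.3,0,0,0],
  [1,0,0,0.6,0,0,0],
  [1,0,0,0.8,0,0,0],
  [1,0,0,1.0,0,0,0],
])

```text
clock: 6.65
position: [0.4785, 0.2828, 0.2373]
tool_rot: [-3.142, 0.0, 1.71]
force: [0.5, -0.5, -1.9]
grip_width: 0.0188
finger_force: 39.5
```

Call:
servo_tool([
  [1,0,0,0.1,0,0,0],
  [1,0,0,0.2,0,0,0],
  [1,0,0,0.3,0,0,0],
  [1,0,0,0.3,0,0,0],
])

```text
clock: 7.05
position: [0.4784, 0.2828, 0.2343]
tool_rot: [-3.141, 0.0, 1.71]
force: [-0.4, 0.9, -0.3]
grip_width: 0.0187
finger_force: 39.5
```

Call:
servo_tool([
  [1,0,0,0.1,0,0,0],
  [1,0,0,0.2,0,0,0],
  [1,0,0,0.3,0,0,0],
  [1,0,0,0.3,0,0,0],
])

```text
clock: 7.45
position: [0.4784, 0.2828, 0.2313]
tool_rot: [-3.141, 0.0, 1.71]
force: [0.4, 0.7, -1.0]
grip_width: 0.0186
finger_force: 39.5
```

Call:
servo_tool([
  [1,0,0,0.1,0,0,0],
  [1,0,0,0.2,0,0,0],
  [1,0,0,0.3,0,0,0],
  [1,0,0,0.3,0,0,0],
])

```text
clock: 7.85
position: [0.4784, 0.2828, 0.2283]
tool_rot: [-3.141, 0.0, 1.71]
force: [0.2, 0.3, -2.0]
grip_width: 0.0194
finger_force: 39.5
```

Call:
servo_tool([
  [1,0,0,0.1,0,0,0],
  [1,0,0,0.2,0,0,0],
  [1,0,0,0.3,0,0,0],
  [1,0,0,0.3,0,0,0],
])

```text
clock: 8.25
position: [0.4784, 0.2828, 0.2253]
tool_rot: [-3.141, 0.0, 1.71]
force: [0.5, -1.0, -1.3]
grip_width: 0.019
finger_force: 39.5
```

Call:
servo_tool([
  [1,0,0,0.1,0,0,0],
  [1,0,0,0.2,0,0,0],
  [1,0,0,0.3,0,0,0],
  [1,0,0,0.3,0,0,0],
])

```text
clock: 8.65
position: [0.4784, 0.2828, 0.2223]
tool_rot: [-3.141, 0.0, 1.71]
force: [-0.0, -0.6, -0.8]
grip_width: 0.0187
finger_force: 39.5
```

Call:
servo_tool([
  [1,0,0,0.1,0,0,0],
  [1,0,0,0.2,0,0,0],
  [1,0,0,0.3,0,0,0],
  [1,0,0,0.3,0,0,0],
])

```text
clock: 9.05
position: [0.4784, 0.2828, 0.2193]
tool_rot: [-3.141, 0.0, 1.71]
force: [0.1, -1.0, -0.4]
grip_width: 0.0191
finger_force: 39.5
```

Call:
servo_tool([
  [1,0,0,0.1,0,0,0],
  [1,0,0,0.2,0,0,0],
  [1,0,0,0.3,0,0,0],
  [1,0,0,0.3,0,0,0],
])

```text
clock: 9.45
position: [0.4784, 0.2828, 0.2163]
tool_rot: [-3.141, 0.0, 1.71]
force: [0.4, -0.7, -1.5]
grip_width: 0.0187
finger_force: 39.5
```

Call:
servo_tool([
  [1,0,0,0.1,0,0,0],
  [1,0,0,0.2,0,0,0],
  [1,0,0,0.3,0,0,0],
  [1,0,0,0.3,0,0,0],
])

```text
clock: 9.85
position: [0.4784, 0.2828, 0.2133]
tool_rot: [-3.141, 0.0, 1.71]
force: [0.0, -0.3, -0.5]
grip_width: 0.0192
finger_force: 39.5
```

Call:
servo_tool([
  [1,0,0,0.1,0,0,0],
  [1,0,0,0.2,0,0,0],
  [1,0,0,0.3,0,0,0],
  [1,0,0,0.3,0,0,0],
])

```text
clock: 10.25
position: [0.4784, 0.2828, 0.2103]
tool_rot: [-3.141, 0.0, 1.71]
force: [0.8, -0.4, -2.0]
grip_width: 0.0191
finger_force: 39.5
```

Call:
servo_tool([
  [1,0,0,0.1,0,0,0],
  [1,0,0,0.2,0,0,0],
  [1,0,0,0.3,0,0,0],
  [1,0,0,0.3,0,0,0],
])

```text
clock: 10.65
position: [0.4785, 0.2829, 0.2075]
tool_rot: [3.141, -0.0, 1.71]
force: [-0.4, 0.6, 2.8]
grip_width: 0.0185
finger_force: 39.9
```

Contact at about 46 mm depth, which is close to the 47.5 mm boundary between dowels. I'll check it against the rings in the image.

```bash
python3 - <<'E'
from h import *
for i in range(2):
    s,g=wrist(); print(s["position"],s["force"])
np.savez('w5.npz',**g); S=bot.grab_frame("side"); np.savez('s5.npz',**S)
a=g["frame"][130:230,190:330]
save('c5.png',cv2.resize(a,None,fx=5.7,fy=5.7,interpolation=cv2.INTER_CUBIC))
p=s["position"]
for z in (.142,.152,.162,.172,.182,.192,.202): print(z,proj(g,[p[0],p[1],z]).round(1))
gray=cv2.cvtColor(g["frame"],cv2.COLOR_BGR2GRAY)
for y in range(165,235): print(y,gray[y,256:266].mean().round(0).astype(int),end=' ')
for i in range(0):pass
E
```

```text
[0.47851803 0.28293214 0.20753664] [-0.3916859   0.57204372  2.8345995 ]
[0.47852858 0.2829426  0.20761546] [-1.13359173 -0.35004367  2.52325009]
0.142 [261.  198.9]
0.152 [261.  203.4]
0.162 [261.  208.4]
0.172 [261.  213.8]
0.182 [261.1 219.8]
0.192 [261.1 226.5]
0.202 [261.1 234. ]
165 88 166 93 167 93 168 93 169 93 170 93 171 96 172 114 173 143 174 165 175 173 176 173 177 173 178 173 179 173 180 173 181 173 182 172 183 164 184 152 185 154 186 154 187 145 188 124 189 113 190 110 191 101 192 84 193 74 194 91 195 96 196 78 197 56 198 76 199 96 200 93 201 70 202 74 203 95 204 101 205 91 206 70 207 80 208 96 209 101 210 96 211 73 212 66 213 90 214 101 215 103 216 96 217 71 218 66 219 90 220 102 221 104 222 100 223 78 224 31 225 39 226 52 227 52 228 52 229 52 230 52 231 53 232 53 233 53 234 53
```

View pics/c5.png

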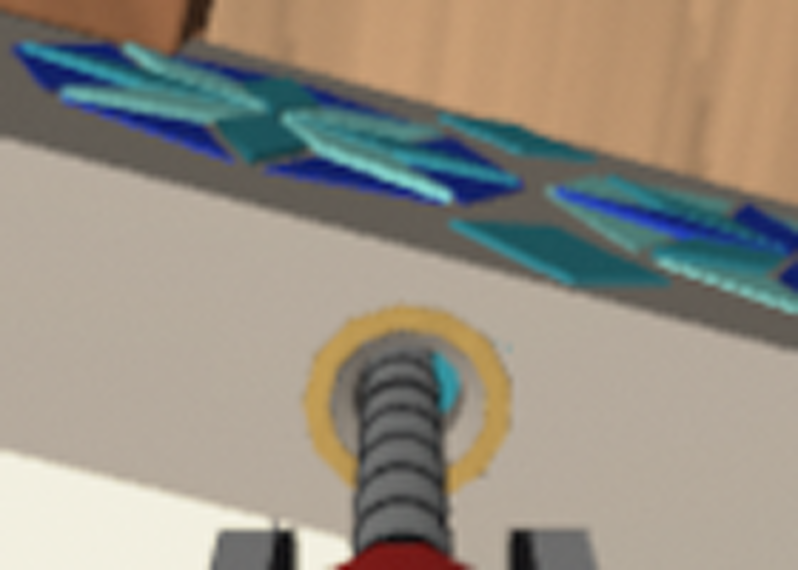

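The ring pattern is visible. The mouth centre is at about (261.2,200.5), the ring rows are 193, 197 (broad), 201.5, 206.4, 211.6 and 217.5, and the grip edge is at about 224.

```bash
python3 - <<'E'
from h import *
from scipy.optimize import least_squares
g=dict(np.load('w5.npz')); s=bot.observe(); p=s["position"]; tx=np.array([-.139,.99,0])
gray=cv2.cvtColor(g["frame"],cv2.COLOR_BGR2GRAY).astype(float)
prof=gray[:,257:263].mean(1); 
x=np.linspace(180,230,501); from scipy.interpolate import CubicSpline; from scipy.signal import find_peaks
v=CubicSpline(np.arange(384),prof)(x); pk,pr=find_peaks(-v,prominence=5,width=1); print(x[pk],v[pk].round(),(pr["widths"]/10).round(2))
print("gripedge pred",[proj(g,p+tx*.01+[0,0,-.1122+.11])])
print("mouth rim in y",proj(g,p*[1,1,0]+[0,0,.142]+tx*.01025),proj(g,p*[1,1,0]+[0,0,.142]-tx*.01025))
rows=x[pk]; rows=rows[(rows>192)&(rows<221)]
for k0 in range(3,7):
  for fixd in (None,.005):
    f=lambda q:[proj(g,[*(p[:2]+tx[:2]*(.005+q[1])),.142-q[0]+.01*(k0+i)])[1]-r for i,r in enumerate(rows)]+([] if fixd is None else [q[1]*3000])
    r=least_squares(f,[.046,0],x_scale=[.01,.001]); print(k0,fixd,r.x.round(4),np.array(r.fun).round(2))
E
```

```text
[192.7 196.9 201.1 206.  211.3 217.3 224.2] [71. 53. 65. 64. 62. 62. 22.] [1.87 2.   1.84 1.73 2.03 2.   1.26]
gripedge pred [array([261.03150455, 219.02859299])]
mouth rim in y [260.873314  185.4384277] [260.9197836  212.21359189]
3 None [ 0.0398 -0.0032] [ 0.03 -0.13  0.08  0.02  0.05 -0.05]
3 0.005 [ 0.0308 -0.    ] [-0.56 -0.57 -0.17  0.    0.31  0.56 -0.11]
4 None [ 0.0498 -0.0032] [ 0.03 -0.13  0.08  0.02  0.05 -0.05]
4 0.005 [ 0.0408 -0.    ] [-0.56 -0.57 -0.17  0.    0.31  0.56 -0.11]
5 None [ 0.0598 -0.0032] [ 0.03 -0.13  0.08  0.02  0.05 -0.05]
5 0.005 [ 0.0508 -0.    ] [-0.56 -0.57 -0.17  0.    0.31  0.56 -0.11]
6 None [ 0.0698 -0.0032] [ 0.03 -0.13  0.08  0.02  0.05 -0.05]
6 0.005 [ 0.0608 -0.    ] [-0.56 -0.57 -0.17  0.    0.31  0.56 -0.11]
```

Call:
servo_tool([
  [1,0,0,0.05,0,0,0],
  [1,0,0,0.05,0,0,0],
  [1,0,0,0.05,0,0,0],
])

```text
clock: 11.1
position: [0.4785, 0.283, 0.2071]
tool_rot: [3.141, -0.0, 1.71]
force: [-0.1, -0.5, 5.4]
grip_width: 0.019
finger_force: 40.2
```

```bash
python3 - <<'E'
from h import *
P=[];F=[]
for i in range(4):
    bot.grab_frame("side"); s=bot.observe(); P.append(s["position"]);F.append(s["force"])
print(np.mean(P,0),np.mean(F,0))
E
```

```text
[0.47854162 0.28291943 0.20711206] [-0.68672666 -0.09941383  5.00312007]
```

Call:
servo_tool([
  [1,0,0,-0.5,0,0,0],
  [1,0,0,-2,0,0,0],
  [1,0,0,-5,0,0,0],
  [1,0,0,-8,0,0,0],
  [1,0,0,-9.5,0,0,0],
  [1,0,0,-9.5,0,0,0],
])

```text
clock: 11.9
position: [0.479, 0.2833, 0.3039]
tool_rot: [3.139, -0.001, 1.71]
force: [-0.5, 1.0, -1.1]
grip_width: 0.0191
finger_force: 39.5
```

```bash
python3 - <<'E'
from h import *
s=bot.observe(); print(s["position"],s["tool_rot"],s["force"],togo(s,[.6568,-.0725,.24]))
E
```

```text
[0.47895416 0.28329576 0.30389032] [ 3.13879451e+00 -1.09057103e-03  1.71003184e+00] [-0.5355922   0.96711067 -1.11941125] [-37.71  12.66   6.38]
```

Call:
servo_tool([
  [1,-37.7,12.7,6.4,0,0,0],
  [1,-37.7,12.7,6.4,0,0,0],
  [1,-37.7,12.7,6.4,0,0,0],
  [1,-37.7,12.7,6.4,0,0,0],
  [1,-37.7,12.7,6.4,0,0,0],
  [1,-37.7,12.7,6.4,0,0,0],
  [1,-37.7,12.7,6.4,0,0,0],
  [1,-37.7,12.7,6.4,0,0,0],
  [1,-37.7,12.7,6.4,0,0,0],
  [1,-37.7,12.7,6.4,0,0,0],
])

```text
clock: 12.9
position: [0.6561, -0.0742, 0.2359]
tool_rot: [-3.139, -0.001, 1.708]
force: [-0.4, 1.1, -1.2]
grip_width: 0.0191
finger_force: 39.4
```

```bash
python3 - <<'E'
from h import *
for i in range(6):
    bot.grab_frame("side"); s=bot.observe(); print(s["position"],s["tool_rot"],togo(s,[.6568,-.0725,.18]))
E
```

```text
[ 0.65603649 -0.07244923  0.23670505] [-3.14001063e+00 -1.02152947e-03  1.71015827e+00] [-0.02  0.08  5.67]
[ 0.65607586 -0.07161282  0.23731344] [-3.14069712e+00 -9.09909564e-04  1.71138817e+00] [-0.1   0.06  5.73]
[ 0.6561722  -0.07134697  0.23770529] [-3.14118284e+00 -6.50140124e-04  1.71193824e+00] [-0.13  0.05  5.77]
[ 0.65629172 -0.0713449   0.23802485] [ 3.14157349e+00 -3.79354608e-04  1.71209189e+00] [-0.12  0.03  5.8 ]
[ 0.65637112 -0.07154926  0.23816049] [ 3.14137390e+00 -1.35300608e-04  1.71190623e+00] [-0.1   0.03  5.82]
[ 0.65644692 -0.07179318  0.23821684] [3.14126580e+00 4.86536468e-05 1.71162750e+00] [-0.07  0.02  5.82]
```

Call:
servo_tool([
  [1,-0.05,0.02,2,0,0,0],
  [1,-0.05,0.02,4,0,0,0],
  [1,-0.05,0.02,5.7,0,0,0],
  [1,-0.05,0.02,5.7,0,0,0],
  [1,-0.05,0.02,5.7,0,0,0],
  [1,-0.05,0.02,5.7,0,0,0],
  [1,-0.05,0.02,5.7,0,0,0],
])

```text
clock: 13.9
position: [0.6573, -0.0733, 0.182]
tool_rot: [3.14, 0.0, 1.71]
force: [-0.1, 0.1, -0.2]
grip_width: 0.019
finger_force: 39.5
```

```bash
python3 - <<'E'
from h import *
s,g=wrist(); print(s["position"],s["tool_rot"],togo(s,[.6568,-.0725,.1225]))
a=g["frame"][130:270,190:330]
save('c6.png',cv2.resize(a,None,fx=4.2,fy=4.2,interpolation=cv2.INTER_CUBIC))
E
```

```text
[ 0.65725429 -0.07328778  0.18198546] [3.14022767e+00 3.28375571e-04 1.71009133e+00] [ 0.09 -0.04  5.95]
```

View pics/c6.png

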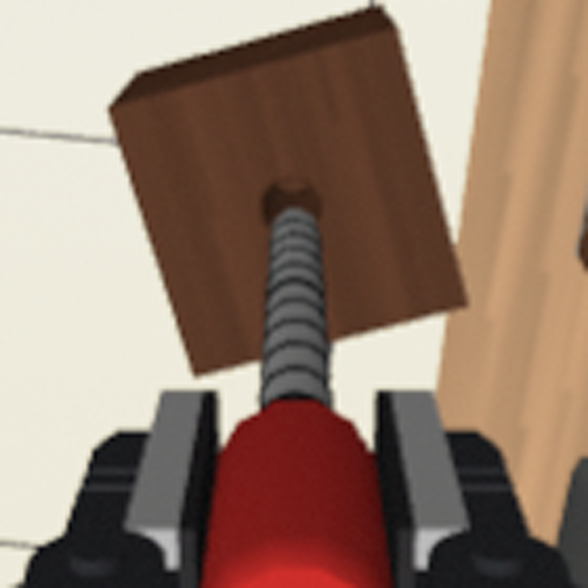

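The rod tip is centred over the stand hole at about (291,205) in the crop, to within 1 mm, so I'll lower it.

Call:
servo_tool([
  [1,0.08,-0.05,0.5,0,0,0],
  [1,0.08,-0.05,1.0,0,0,0],
  [1,0.08,-0.05,1.3,0,0,0],
  [1,0.08,-0.05,1.6,0,0,0],
  [1,0.08,-0.05,1.8,0,0,0],
  [1,0.08,-0.05,2.0,0,0,0],
])

```text
clock: 14.55
position: [0.6562, -0.0727, 0.1607]
tool_rot: [-3.141, -0.0, 1.71]
force: [0.2, -0.1, -1.3]
grip_width: 0.0189
finger_force: 39.5
```

In the hole with no resistance. I'll lower it to just above the floor.

Call:
servo_tool([
  [1,0.0,0.0,0.6,0,0,0],
  [1,0,0,1.2,0,0,0],
  [1,0,0,1.8,0,0,0],
  [1,0,0,2.4,0,0,0],
  [1,0,0,2.9,0,0,0],
  [1,0,0,3.2,0,0,0],
  [1,0,0,3.4,0,0,0],
  [1,0,0,3.4,0,0,0],
])

```text
clock: 15.35
position: [0.6562, -0.0726, 0.1267]
tool_rot: [-3.141, -0.0, 1.71]
force: [0.5, -0.8, -0.7]
grip_width: 0.0193
finger_force: 39.5
```

Call:
servo_tool([
  [1,0,0,0.1,0,0,0],
  [1,0,0,0.2,0,0,0],
  [1,0,0,0.2,0,0,0],
])

```text
clock: 15.65
position: [0.6562, -0.0726, 0.1249]
tool_rot: [3.142, 0.0, 1.71]
force: [0.3, -0.7, -1.0]
grip_width: 0.0186
finger_force: 39.5
```

Call:
servo_tool([
  [1,0,0,0.05,0,0,0],
  [1,0,0,0.1,0,0,0],
  [1,0,0,0.1,0,0,0],
])

```text
clock: 15.95
position: [0.6562, -0.0726, 0.1239]
tool_rot: [-3.142, -0.0, 1.71]
force: [-0.5, 0.5, -1.0]
grip_width: 0.0193
finger_force: 39.5
```

```bash
python3 - <<'E'
from h import *
P=[];F=[]
for i in range(4):
    bot.grab_frame("side"); s=bot.observe(); P.append(s["position"]);F.append(s["force"])
print(np.mean(P,0),np.mean(F,0))
E
```

```text
[ 0.65624327 -0.07261363  0.12393438] [ 0.32255561 -0.34312566 -1.0756258 ]
```

Call:
servo_tool([
  [1,0,0,0.05,0,0,0],
  [1,0,0,0.1,0,0,0],
  [1,0,0,0.1,0,0,0],
])

```text
clock: 16.45
position: [0.6562, -0.0726, 0.1228]
tool_rot: [-3.142, -0.0, 1.71]
force: [-0.2, 0.1, -2.3]
grip_width: 0.019
finger_force: 39.5
```

```bash
python3 - <<'E'
from h import *
P=[];F=[]
for i in range(4):
    bot.grab_frame("side"); s=bot.observe(); P.append(s["position"]);F.append(s["force"])
print(np.mean(P,0),np.mean(F,0))
E
```

```text
[ 0.65622197 -0.07260795  0.12290893] [ 0.05980696  0.01256435 -0.83751772]
```

Call:
servo_tool([
  [1,0,0,0.04,0,0,0],
  [1,0,0,0.08,0,0,0],
  [1,0,0,0.08,0,0,0],
])

```text
clock: 16.95
position: [0.6563, -0.0726, 0.1223]
tool_rot: [3.141, 0.0, 1.71]
force: [-1.0, -0.2, 1.6]
grip_width: 0.0189
finger_force: 39.8
```

```bash
python3 - <<'E'
from h import *
P=[];F=[]
for i in range(4):
    bot.grab_frame("side"); s=bot.observe(); P.append(s["position"]);F.append(s["force"])
print(np.mean(P,0),np.mean(F,0))
E
```

```text
[ 0.65633559 -0.07260544  0.12228374] [-0.4235857  -0.12869891  2.89267735]
```

Call:
servo_tool([
  [3,0,0,0,0,0,0],
  [5,0,0,0,0,0,0],
  [6,0,0,0,0,0,0],
  [6,0,0,0,0,0,0],
  [6,0,0,-4,0,0,0],
  [6,0,0,-8,0,0,0],
  [6,0,0,-12,0,0,0],
  [6,0,0,-12,0,0,0],
])

```text
clock: 17.95
position: [0.6583, -0.0725, 0.2477]
tool_rot: [3.134, 0.001, 1.71]
force: [0.1, -0.4, -0.3]
grip_width: 0.0597
finger_force: 0.0
```

```bash
python3 - <<'E'
from h import *
s=bot.observe(); print(s["position"],s["force"],togo(s,[.4565,.0025,.18]))
E
```

```text
[ 0.65832419 -0.07246803  0.24768811] [ 0.08790264 -0.40193789 -0.2886561 ] [ 10.23 -19.     6.61]
```

Call:
servo_tool([
  [6,10.2,-19,3,0,0,0],
  [6,10.2,-19,5,0,0,0],
  [6,10.2,-19,6.6,0,0,0],
  [6,10.2,-19,6.6,0,0,0],
  [6,10.2,-19,6.6,0,0,0],
  [6,10.2,-19,6.6,0,0,0],
  [6,10.2,-19,6.6,0,0,0],
  [6,10.2,-19,6.6,0,0,0],
  [6,10.2,-19,6.6,0,0,0],
  [6,10.2,-19,6.6,0,0,0],
])

```text
clock: 18.95
position: [0.4544, 0.0019, 0.1761]
tool_rot: [3.141, -0.0, 1.71]
force: [-0.5, 0.1, 0.2]
grip_width: 0.0601
finger_force: 0.0
```

```bash
python3 - <<'E'
from h import *
for i in range(4): s,g=wrist()
f=g["frame"]; hsv=cv2.cvtColor(f,cv2.COLOR_BGR2HSV); np.savez('w7.npz',**g)
print(s["position"],s["tool_rot"])
m=((hsv[...,0]>20)&(hsv[...,0]<35)&(hsv[...,1]>150)&(hsv[...,2]>90)).astype(np.uint8)
n,_,st,c=cv2.connectedComponentsWithStats(m)
for i in range(1,n):
    if st[i,4]>20: print(st[i],c[i],atz(g,c[i],.095))
print(proj(g,[.4565,.0025,.095]))
E
```

```text
[0.45407639 0.00194366 0.17611638] [ 3.14154139e+00 -9.96779131e-05  1.70990545e+00]
[256 183  16  17 220] [263.62727273 191.46818182] [0.45599765 0.0032113  0.095     ]
[264.13948898 192.42098885]
```

Call:
servo_tool([
  [6,0.08,0.22,3,0,0,0],
  [6,0.08,0.22,6,0,0,0],
  [6,0.08,0.22,9,0,0,0],
  [6,0.08,0.22,10.7,0,0,0],
  [6,0.08,0.22,10.7,0,0,0],
  [6,0.08,0.22,10.7,0,0,0],
  [6,0.08,0.22,10.7,0,0,0],
])

```text
clock: 19.85
position: [0.4566, 0.0031, 0.0701]
tool_rot: [3.14, 0.0, 1.71]
force: [0.2, 0.0, 0.3]
grip_width: 0.0599
finger_force: 0.0
```

Call:
servo_tool([
  [3,0,0,0,0,0,0],
  [2,0,0,0,0,0,0],
  [1,0,0,0,0,0,0],
  [0.6,0,0,0,0,0,0],
  [0.6,0,0,0,0,0,0],
  [0.6,0,0,0,0,0,0],
  [0.6,0,0,0,0,0,0],
], force=40)

```text
clock: 20.55
position: [0.4563, 0.0031, 0.0695]
tool_rot: [3.141, 0.0, 1.71]
force: [-0.8, 0.6, 7.1]
grip_width: 0.0106
finger_force: 39.0
```

```bash
python3 - <<'E'
from h import *
for i in range(3): bot.grab_frame("side"); s=bot.observe(); print(s["position"],s["force"],s["moment"],s["grip_width"],s["finger_force"])
E
```

```text
[0.45627044 0.00311561 0.0694422 ] [0.07300254 0.20623642 6.63351503] [-0.06396911  0.13284839  0.00020004] 0.010447624018802283 38.99164080619812
[0.45625351 0.00313088 0.06944902] [-0.32462703 -0.36989494  6.44601278] [-0.08345004  0.18097747 -0.01918646] 0.010545210393677966 38.99164259433746
[0.45629859 0.00308646 0.06948148] [ 0.0259196  -0.28009053  7.51173336] [-0.122962    0.07533008 -0.01961626] 0.010738649347819627 38.99227559566498
```

Call:
servo_tool([
  [0.6,0,0,-0.5,0,0,0],
  [0.6,0,0,-2,0,0,0],
  [0.6,0,0,-5,0,0,0],
  [0.6,0,0,-9,0,0,0],
  [0.6,0,0,-13,0,0,0],
  [0.6,0,0,-17,0,0,0],
  [0.6,0,0,-18,0,0,0],
  [0.6,0,0,-18,0,0,0],
])

```text
clock: 21.5
position: [0.4565, 0.003, 0.2504]
tool_rot: [3.139, 0.001, 1.71]
force: [-0.3, 0.6, -1.6]
grip_width: 0.0107
finger_force: 39.3
```

```bash
python3 - <<'E'
from h import *
s=bot.observe(); print(s["position"],s["force"],s["grip_width"],togo(s,[.4796,.282,.25]))
E
```

```text
[0.45645623 0.00295233 0.25036163] [-0.31935849  0.64077798 -1.59166987] 0.01067316442771689 [27.32  6.15  0.03]
```

Call:
servo_tool([
  [0.6,27.3,6.15,0,0,0,0],
  [0.6,27.3,6.15,0,0,0,0],
  [0.6,27.3,6.15,0,0,0,0],
  [0.6,27.3,6.15,0,0,0,0],
  [0.6,27.3,6.15,0,0,0,0],
  [0.6,27.3,6.15,0,0,0,0],
  [0.6,27.3,6.15,0,0,0,0],
  [0.6,27.3,6.15,0,0,0,0],
  [0.6,27.3,6.15,0,0,0,0],
  [0.6,27.3,6.15,0,0,0,0],
])

```text
clock: 22.5
position: [0.4791, 0.2807, 0.2487]
tool_rot: [-3.141, 0.001, 1.709]
force: [-0.0, -0.6, -0.2]
grip_width: 0.0104
finger_force: 39.2
```

```bash
python3 - <<'E'
from h import *
for i in range(5): s,g=wrist()
print(s["position"],s["tool_rot"],s["force"],togo(s,[.4796,.282,.215]))
E
```

```text
[0.4791813  0.28143278 0.24923251] [3.14128890e+00 1.14610279e-04 1.70924756e+00] [ 0.4365633   0.53861878 -0.8835724 ] [0.05 0.05 3.42]
```

Descend to the foot about 12 mm above the mouth, then look.

Call:
servo_tool([
  [0.6,0.05,0.05,1,0,0,0],
  [0.6,0.05,0.05,2.5,0,0,0],
  [0.6,0.05,0.05,3.5,0,0,0],
  [0.6,0.05,0.05,3.5,0,0,0],
  [0.6,0.05,0.05,3.5,0,0,0],
  [0.6,0.05,0.05,3.5,0,0,0],
])

```text
clock: 23.35
position: [0.4796, 0.2828, 0.2146]
tool_rot: [3.141, -0.0, 1.71]
force: [-0.5, 0.0, -0.4]
grip_width: 0.0106
finger_force: 39.2
```

```bash
python3 - <<'E'
from h import *
for i in range(3): s,g=wrist()
p=s["position"]; print(p,s["tool_rot"],s["force"])
S=bot.grab_frame("side")
a=g["frame"][130:270,190:330]; b=S["frame"][85:135,215:265]
c=np.zeros((560,800,3),np.uint8); c[:560,:560]=cv2.resize(a,None,fx=4,fy=4,interpolation=cv2.INTER_CUBIC); c[:240,560:]=cv2.resize(b,(240,240),interpolation=cv2.INTER_CUBIC)
save('c7.png',c); np.savez('w8.npz',**g); np.savez('s8.npz',**S)
q=lambda G,X:proj(G,X).round(2)
tx=np.array([-.139,.99,0]); m=np.array([p[0],p[1],.142])
print("mouth if at TCP",q(g,m),"foot front",q(g,p-[0,0,.0595]+tx*.006)); print(q(S,m))
E
```

```text
[0.4795783  0.28267844 0.21458314] [ 3.14093266e+00 -2.37402291e-04  1.71007692e+00] [ 0.17002433  0.03374923 -0.46420461]
mouth if at TCP [260.91 196.04] foot front [260.93 193.55]
[244.2  113.03]
```

View pics/c7.png

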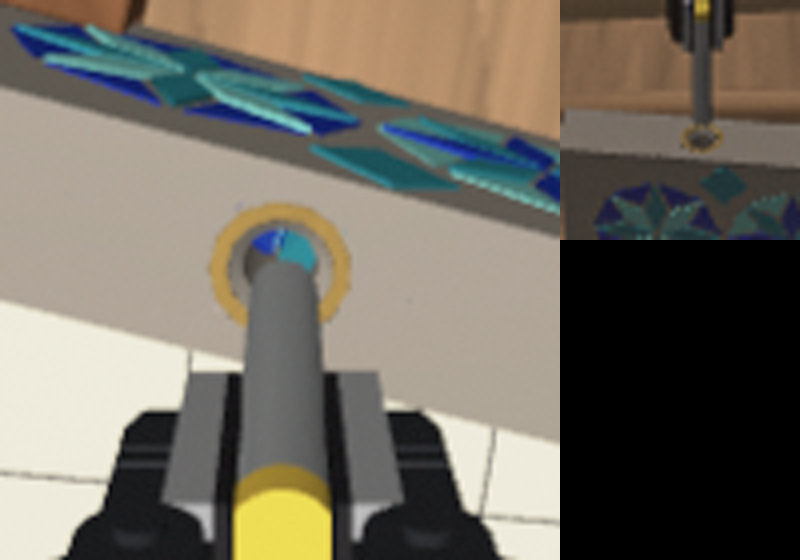

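The foot (261,195) sits over the ring centre (260,197) to within about 1 mm. I'll make a small correction and insert slowly.

Call:
servo_tool([
  [0.6,0.05,-0.05,0.4,0,0,0],
  [0.6,0.05,-0.05,0.8,0,0,0],
  [0.6,0.05,-0.05,1.1,0,0,0],
  [0.6,0.05,-0.05,1.4,0,0,0],
  [0.6,0.05,-0.05,1.6,0,0,0],
  [0.6,0.05,-0.05,1.8,0,0,0],
  [0.6,0.05,-0.05,1.8,0,0,0],
])

```text
clock: 24.25
position: [0.4788, 0.2829, 0.1959]
tool_rot: [-3.141, 0.0, 1.71]
force: [-0.7, 0.5, -0.1]
grip_width: 0.0103
finger_force: 39.2
```

Call:
servo_tool([
  [0.6,0,0,0.2,0,0,0],
  [0.6,0,0,0.4,0,0,0],
  [0.6,0,0,0.6,0,0,0],
  [0.6,0,0,0.8,0,0,0],
  [0.6,0,0,0.8,0,0,0],
])

```text
clock: 24.75
position: [0.4787, 0.2829, 0.1878]
tool_rot: [-3.141, 0.0, 1.71]
force: [-0.6, -0.1, -0.7]
grip_width: 0.0103
finger_force: 39.2
```

Call:
servo_tool([
  [0.6,0,0,0.3,0,0,0],
  [0.6,0,0,0.6,0,0,0],
  [0.6,0,0,1.0,0,0,0],
  [0.6,0,0,1.4,0,0,0],
  [0.6,0,0,1.8,0,0,0],
  [0.6,0,0,2.1,0,0,0],
  [0.6,0,0,2.4,0,0,0],
  [0.6,0,0,2.6,0,0,0],
  [0.6,0,0,2.6,0,0,0],
])

```text
clock: 25.65
position: [0.4788, 0.2829, 0.1619]
tool_rot: [-3.141, 0.0, 1.71]
force: [-0.5, -0.1, -1.1]
grip_width: 0.0106
finger_force: 39.2
```

Call:
servo_tool([
  [0.6,0,0,0.1,0,0,0],
  [0.6,0,0,0.2,0,0,0],
  [0.6,0,0,0.3,0,0,0],
  [0.6,0,0,0.4,0,0,0],
  [0.6,0,0,0.5,0,0,0],
  [0.6,0,0,0.5,0,0,0],
])

```text
clock: 26.25
position: [0.4788, 0.2829, 0.157]
tool_rot: [-3.141, 0.0, 1.71]
force: [1.3, -0.9, -0.4]
grip_width: 0.0102
finger_force: 39.2
```

Call:
servo_tool([
  [0.6,0,0,0.05,0,0,0],
  [0.6,0,0,0.1,0,0,0],
  [0.6,0,0,0.15,0,0,0],
  [0.6,0,0,0.15,0,0,0],
])

```text
clock: 26.65
position: [0.4788, 0.283, 0.1556]
tool_rot: [3.142, -0.0, 1.71]
force: [-0.1, 0.8, -0.8]
grip_width: 0.0104
finger_force: 39.2
```

Call:
servo_tool([
  [0.6,0,0,0.05,0,0,0],
  [0.6,0,0,0.1,0,0,0],
  [0.6,0,0,0.1,0,0,0],
])

```text
clock: 26.95
position: [0.4789, 0.2831, 0.1548]
tool_rot: [3.141, -0.0, 1.71]
force: [-0.0, -0.1, 4.0]
grip_width: 0.0103
finger_force: 39.7
```

Bottomed where expected. I'll release and retreat upward.

Call:
servo_tool([
  [1.5,0,0,0,0,0,0],
  [3,0,0,0,0,0,0],
  [4.5,0,0,0,0,0,0],
  [5,0,0,0,0,0,0],
  [5,0,0,-1,0,0,0],
  [5,0,0,-4,0,0,0],
  [5,0,0,-8,0,0,0],
  [5,0,0,-12,0,0,0],
  [5,0,0,-14,0,0,0],
  [5,0,0,-14,0,0,0],
])

```text
clock: 27.95
position: [0.4796, 0.2838, 0.2982]
tool_rot: [3.137, -0.002, 1.71]
force: [0.9, 0.1, -0.5]
grip_width: 0.0497
finger_force: 0.0
```

```bash
python3 - <<'E'
from h import *
for i in range(4): s,g=wrist()
print(s["clock"],s["position"],s["force"])
S=bot.grab_frame("side")
c=np.zeros((600,800,3),np.uint8); c[:384,:512]=g["frame"]; c[:450,512:800]=cv2.resize(S["frame"][90:240,200:296],None,fx=3,fy=3)
c[400:600,:512]=cv2.resize(S["frame"][180:240,230:384],(512,200))
save('c8.png',c)
E
```

```text
28.1 [0.4785972  0.28269262 0.29429279] [ 0.3492715   0.35787767 -0.80195924]
```

View pics/c8.png

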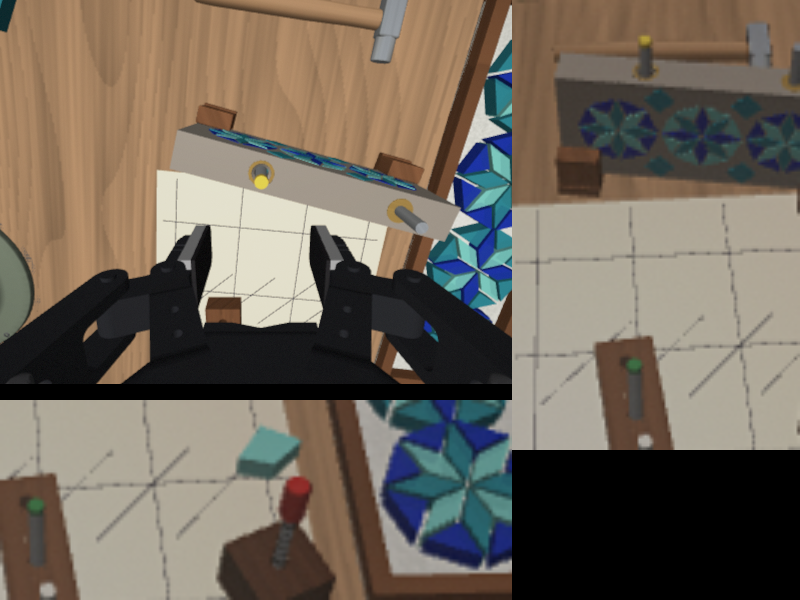

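The yellow dowel stands upright in the sleeve at (262,180), the rod is back in its stand, and the other dowels and the loose items in view look undisturbed. I'm handing the job in.

```bash
python3 -c "
from workcell import bot
print(bot.job_done())"
```

```text
the job is handed in; nothing more can be done
None
```

The sleeve measured about 46 mm deep (about 64 mm of rod showing); the rod is back in its stand, and the 85 mm yellow dowel sits on the bung, upright and released, about 39 mm out of the panel (the 100 mm one would have stood about 54 mm), and the job is handed in.

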